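Fetch the weighted basket with the pull hook and bed it in the bench stop

TASK

Take the pull hook from its rest, catch the near rim of the weighted basket at the back of the bench from the inside, and slide the basket across the bench fully home into the V-shaped stop, keeping a firm but gentle steady pull for about a second once it touches both faces so that it beds in. Work the basket with the hook only, do not strain or tip it, and leave its iron weight inside. Then lay the hook back on its rest as it was and leave everything else on the bench alone.

Things in the scene. Friction and masses are not known exactly. Their poses are not given: they have to be found in the camera images.
- hook_grip (a point): Centre of the dark wooden handle of the pull hook, where to hold it. Handle 110 mm long (x), 16 wide (y), 24 high (z). x runs along the tool to its hooked end, z up. On its rest it lies level, this point 75 mm above the bench. Behind the handle a tang runs to -96 mm. Tool mass 0.15 kg.
- hook_tip (a point): Lowest point of the hook: 160 mm along x from the handle's centre and 54 mm below it. From the handle an 8 mm steel rod runs level along x, at the height of the handle's centre, to 160 mm, and bends square down into this round 8 mm pin, which pulls in any direction.
- rest: Plywood hook rest fixed to the bench, on its left or right: foot 215 x 60 x 12 mm, forked posts (12 mm thick) at x = -70 and +95 mm; the forks' bottom is 71 mm up, 14 mm wide there, flaring to 30 mm at the top, 90 mm up. Origin on the bench, below the laid handle's centre; x along the laid tool to its hooked end, z up.
- rest_cradle (a point): Where the handle's centre (hook_grip) belongs when the hook lies in both forks: 75 mm above the rest's origin, same axes as the rest.
- basket: Hand-woven basket, light and dark checks, upright 6 mm wall, 85 mm high. Not true: 152 to 168 mm across depending on direction, so just where it seats and where its rim is must be felt. Rim border 10 mm thick: inside radius 68 to 76 mm. Inside floor at 10 mm. Origin: centre of its underside. With its weight 0.55 to 0.78 kg; slides at about 2.5 to 6 N.
- basket_rim (a point): Centre of the basket's mouth, 85 mm above its underside. Once in the stop a total pull of 10 to 13 N on the hook beds it well (the stop's faces must take 5 N or more beyond the sliding friction); pulling or pressing with over 18 N, even for a moment, strains the weave; tilting by over 12 degrees counts as tipping.
- weight: Dark cast-iron weight standing in the basket within 12 mm of its middle: 60 mm diameter, 55 mm high with its knob. Origin: centre of its underside.
- stop: Beech block bolted to the bench, 50 mm high, 90 degree V notch opening along its +x, away from the robot, faces 130 mm long. Origin: on the bench where a true 160 mm round would centre touching both faces; the uneven basket seats within 2 mm of it in x, 8 mm in y. Apex x = -113 mm, block's back x = -168, faces end at x = -21, y = +-92 mm (outer corners y = +-118). z up.
- sprayer: Bystander: clear spray bottle with a black head, 68 mm diameter, 165 mm high, standing. Origin under its centre. Leave alone.
- secateurs: Bystander: green-handled secateurs, 215 x 70 x 20 mm, lying. Leave alone.
- block: Bystander: dark hexagonal wooden block, 72 mm across, 44 mm high. Leave alone.
- rapping_iron: Bystander: rapping iron with a wooden handle, 300 mm long, lying. Leave alone.
- tray: Bystander: plywood tray of bodkins, 220 x 130 x 40 mm, fixed to the bench on the side where the rest is not. Origin under its centre.
Things that resemble listed ones, but are neither listed nor needed, are in the scene too. Leave any purple or turquoise look-alike of the weight alone.

How it is judged:
By the outcome, as a careful person would: the job done as asked, in the order asked, and still so for the second after the job is handed in, with the robot touching nothing.
It also fails if it takes over 72 s, if anything falls off the work surface, if the arm or the gripper's body presses on something with over 40 N, if the wrist force passes 120 N, or if a joint passes its speed limit or range.

ROBOT

A 6-joint arm with a two-finger parallel gripper is mounted at the origin on the work surface. World frame = base frame: x ahead of the robot, y to its left, z up, the work surface at z = 0. Lengths are in m, angles in rad, forces in N, time in s.
With the tool pointing down it reaches from about 0.35 to 0.875 m from the base axis. Payload 4.2 kg.
Tool frame: the origin (TCP) lies at the centre of the arm's flange, where the gripper is bolted on; the fingertips stand 173 mm ahead of it and the grasp point (between the pads) lies 155 mm ahead of it; z points along the fingers, y is the line along which they close (so a half turn about z gives the same grasp; the last joint's range is limited). The gripper opens to 85 mm and grips with 20 to 120 N. Pads are 22 mm wide; open, the fingers measure 114 mm over their backs; the gripper's body (76 mm by 85 mm) begins 54 mm behind the grasp point. The pads swing forward as they close: fully open they stand 13 mm farther back than shut.
Start: joints at [1.475, 0.385, 0.008, 0, -1.194, -0.259], TCP at [0.217, 0.586, 0.405] pointing down, gripper open.
Joint ranges: [-3.14, 3.14], [-1.21, 2.06], [-1.07, 1.41], [-3.16, 2.05], [-2.99, -0.16], [-3.1, 3.1]. Speed limits (rad/s): [2.79, 2.79, 3.14, 3.14, 3.14, 3.14].

INTERFACE

Orientations are given as a rotation vector (axis times angle).
In Python, from workcell import * gives the robot as it stands. The module is installed in compiled form; this text tells all that it offers.
- The arm moves only by the tool arm_command, never from a script. Its argument "targets" is a list of rows, each a list of 2 entries, a list of its own where there are three numbers: the shift along the tool's x, y, z in cm, then the turn, a rotation vector about the tool's x, y, z in degrees. A call has 1 to 12 rows; each row shifts and turns the commanded pose from where the row before left it, along the tool's axes as they then stand; what a row does not reach is not made up. A row lasts 1/12 s, in which the tool goes at most 41.7 mm and 7.16 degrees, less where a joint would pass 70% of its speed; a pose out of reach is approached as far as the arm can. A call with a gripper value outside its range is refused whole. "gripper" is the closure, from 0 (fully open) to 1 (shut), set as the call begins (left out, the last holds). The fingers move at their own pace and stop on an object; the grip force is fixed at half the most. Time passes only in rows, so rows that do not move let the fingers close. It gives the time, the measured TCP pose, the force, the opening and the grip force at its end, in the units of the state.
- get_state(): the state, without advancing time (a new reading comes with each control period).
- grab_frame(name): name is "scene" or "top" or "wrist"; returns a dict with "img" (480x640x3 uint8, red, green, blue), "range_z" (480x640 float32, m along the optical axis (not along the pixel's ray), 0 where there is no reading), "mtx" (3x3 intrinsics, pixels), "rvec" (rotation vector, rad) and "tvec" (3), from world to camera coordinates, as OpenCV has them; the wrist camera has in their place "tool_from_camera" (4x4, takes a point from camera to tool coordinates, whose origin is the TCP and whose axes are the flange's). Camera axes: x right, y down, z forward; pixel columns grow to the right and rows downward; lengths in m; the calibration is good to about 2 mm. A picture is of the moment at which its call begins: read the wrist's pose just before it.
- finish_job(): hands the job in; it is judged then, once.
The state is a dict: "clock": time; "joints": joint angles; "qvel": joint speeds; "joint_torque": joint torques, N m; "tcp_pos": TCP position; "tool_rot": TCP orientation; "wrist_force": force on the tool from outside, world axes, zero at the start; "ft_torque": the same for the moment, N m; "gripper_width": finger opening in m; "grasp_force": force on a finger pad.
Only numpy, scipy, OpenCV 4.12 (cv2) and the standard library are available. Lean on these libraries where they do the work, as an engineer would, in place of code of your own. Each camera call takes 0.05 s, during which the arm holds its last target. There are 200 camera calls.

## Working session

There is one attempt and no reset: what is moved stays moved. The work goes in short steps, Python scripts to look and compute and a tool call to move; the robot and the scene stay as the last step left them, time stands still between calls to the robot, and variables do not carry over. Pictures are saved under pics/ and viewed, at most 13 in all, crops included, and the job is handed in when it is done.

Besides the shell and the picture viewer there is one more tool, called after ">>>" as name([rows], argument=value, ...), one row to a line, values as JSON. arm_command: Moves the arm, as the interface text tells. Its arguments: {"type":"object","properties":{"targets":{"type":"array"},"gripper":{"type":"number"}},"required":["targets"]}

```bash
mkdir -p pics
cat > h.py <<'E'
import numpy as np, cv2
from scipy.spatial.transform import Rotation as R
from workcell import *
np.set_printoptions(precision=4,suppress=True)
def grab(n):
    s=get_state(); f=grab_frame(n)
    if n=='wrist':
        T=np.eye(4);T[:3,:3]=R.from_rotvec(s['tool_rot']).as_matrix();T[:3,3]=s['tcp_pos']
        f['Twc']=T@f['tool_from_camera']
    else:
        M=np.eye(4);M[:3,:3]=cv2.Rodrigues(np.array(f['rvec']))[0];M[:3,3]=np.ravel(f['tvec'])
        f['Twc']=np.linalg.inv(M)
    return f
def cloud(f):
    K=f['mtx'];v,u=np.mgrid[0:480,0:640];z=f['range_z']
    P=np.stack([(u-K[0,2])/K[0,0]*z,(v-K[1,2])/K[1,1]*z,z],-1)
    return P@f['Twc'][:3,:3].T+f['Twc'][:3,3]
def ray(f,u,v,h):
    K=f['mtx'];d=f['Twc'][:3,:3]@np.array([(u-K[0,2])/K[0,0],(v-K[1,2])/K[1,1],1]);o=f['Twc'][:3,3]
    return o+d*(h-o[2])/d[2]
def save(f,n): cv2.imwrite('pics/'+n,cv2.cvtColor(f['img'],cv2.COLOR_RGB2BGR))
E
python3 - <<'E'
from h import *
import pickle
s=get_state();print(s)
for n in ('top','scene'):
    f=grab(n);save(f,n+'0.png');pickle.dump(f,open(n+'0.pkl','wb'));print(n,f['Twc'],f['mtx'])
E
```

```text
{'clock': 0.0, 'joints': array([ 1.4746,  0.3855,  0.0066, -0.0005, -1.194 , -0.2586]), 'qvel': array([-0.001 ,  0.0018,  0.0013,  0.0011, -0.0009,  0.0009]), 'joint_torque': array([  0.    , -39.2289,  18.8403,   4.1863,  -0.0046,   0.    ]), 'tcp_pos': array([0.217 , 0.5859, 0.4036]), 'tool_rot': array([ 3.0901, -0.5543, -0.0004]), 'wrist_force': array([ 0.565 , -0.2181,  0.6933]), 'ft_torque': array([-0.0201, -0.0209,  0.0447]), 'grasp_force': 0.0, 'gripper_width': 0.08532884474571822}
top [[ 0.0035 -0.9815  0.1916  0.3381]
 [-1.     -0.0037 -0.0006 -0.0415]
 [ 0.0013 -0.1916 -0.9815  1.5035]
 [ 0.      0.      0.      1.    ]] [[550.3058   0.     328.0487]
 [  0.     550.3058 236.529 ]
 [  0.       0.       1.    ]]
scene [[-0.8726  0.3377 -0.353   1.0573]
 [ 0.4882  0.6277 -0.6063  0.6984]
 [ 0.0168 -0.7014 -0.7126  0.9721]
 [ 0.      0.      0.      1.    ]] [[447.7199   0.     312.6999]
 [  0.     447.7199 244.485 ]
 [  0.       0.       1.    ]]
```

View pics/top0.png

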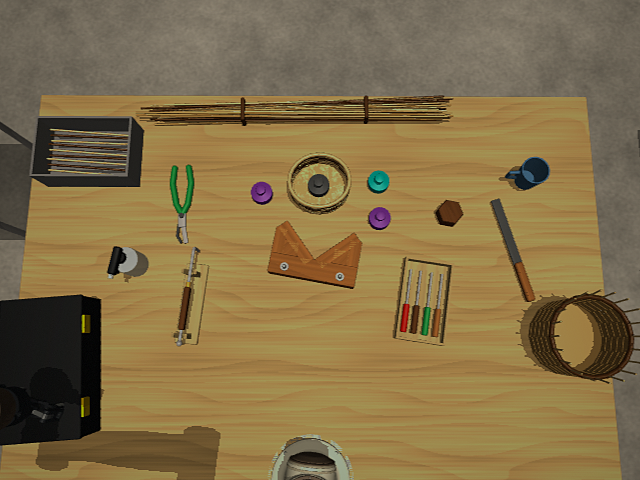

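View pics/scene0.png

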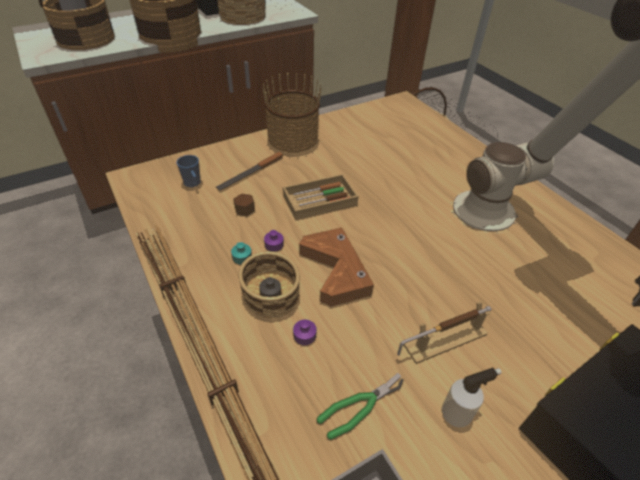

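The top view shows the basket at about (319,183) with its weight, the V stop at (315,255) opening up and away from the robot, and the hook on its rest at about (187,300) with its hooked end up (+x). The purple and turquoise look-alikes stand around the basket, and the sprayer is at (125,262).

```bash
cat > m.py <<'E'
from h import *
import pickle
f=pickle.load(open('top0.pkl','rb'));P=cloud(f);im=f['img'].astype(int)
def box(u0,u1,v0,v1):
    m=np.zeros((480,640),bool);m[v0:v1,u0:u1]=1;return m
# rest/hook
b=box(165,215,240,355)&(P[...,2]>.055)&(P[...,2]<.1)
q=P[b];print('hook hi n',len(q),q.min(0),q.max(0))
dark=b&(im[...,0]<130)&(im[...,0]-im[...,2]>25)
q=P[dark];c=q.mean(0);U,S,V=np.linalg.svd(q[:,:2]-c[:2]);d=V[0]*np.sign(V[0][0]);t=(q[:,:2]-c[:2])@d
print('handle',len(q),c,np.median(q[:,2]),'ax',np.degrees(np.arctan2(d[1],d[0])),t.min(),t.max(),'mid',c[:2]+d*(np.percentile(t,1)+np.percentile(t,99))/2)
q=P[b];t=(q[:,:2]-c[:2])@d;n=(q[:,:2]-c[:2])@[-d[1],d[0]];print('hook extent',t.min(),t.max(),n.min(),n.max())
# foot
b2=box(160,220,240,360)&(P[...,2]>.006)&(P[...,2]<.02);q=P[b2][:,:2].astype(np.float32);print('foot',len(q),cv2.minAreaRect(q))
# stop
b3=box(255,375,210,295)&(P[...,2]>.042)&(P[...,2]<.056);q=P[b3];print('stop',len(q),q.mean(0))
m=b3.astype(np.uint8);cs=max(cv2.findContours(m,0,2)[0],key=cv2.contourArea);ap=cv2.approxPolyDP(cs,4,True)[:,0];
for p in ap: print(p,ray(f,*p,.05)[:2])
# basket rim
b4=box(280,360,145,220)&(P[...,2]>.078)&(P[...,2]<.095);q=P[b4][:,:2].astype(np.float32);print('rim',len(q),np.median(P[b4][:,2]),cv2.minEnclosingCircle(q),cv2.fitEllipse(cv2.convexHull(q)))
b5=box(300,340,165,205)&(P[...,2]>.05)&(P[...,2]<.075)&(im.max(-1)<90);print('weight',b5.sum(),P[b5].mean(0) if b5.any() else 0)
for nm,bb in dict(sprayer=(100,145,240,285),sec=(165,200,160,245),pur1=(250,275,178,206),pur2=(365,393,205,232),tq=(365,392,168,196),tray=(390,455,250,350)).items():
    k=box(*bb)&(P[...,2]>.008);q=P[k];print(nm,q.min(0),q.max(0))
E
python3 m.py
```

```text
hook hi n 667 [0.3341 0.2981 0.0561] [0.5881 0.3522 0.0992]
handle 403 [0.4354 0.325  0.0843] 0.08621066165438518 ax -5.958907214520481 -0.09593875007924112 0.15373143911547102 mid [0.4617 0.3222]
hook extent -0.10228834722794386 0.15373143911547102 -0.018946395411461803 0.01965069450161655
foot 1553 ((0.4577019214630127, 0.3324708938598633), (0.323239266872406, 0.16180981695652008), 3.0503859519958496)
stop 3349 [ 0.5637 -0.0067  0.0505]
[277 226] [0.6503 0.0955]
[268 271] [0.5279 0.1169]
[354 286] [ 0.4888 -0.1115]
[362 243] [ 0.6045 -0.1337]
[355 233] [ 0.6318 -0.115 ]
[314 259] [ 0.5606 -0.0051]
[288 221] [0.6642 0.0661]
rim 638 0.08455527435251875 ((0.7717541456222534, -0.01877494342625141), 0.08530696481466293) ((0.7706882357597351, -0.01856805570423603), (0.15504956245422363, 0.17060384154319763), 2.404689073562622)
weight 84 [ 0.7673 -0.0155  0.0626]
sprayer [ 0.3381 -0.0415  0.008 ] [0.6098 0.5827 1.5035]
sec [ 0.3381 -0.0415  0.008 ] [0.8438 0.4168 1.5035]
pur1 [ 0.3381 -0.0415  0.008 ] [0.7831 0.1782 1.5035]
pur2 [ 0.6489 -0.2202  0.0082] [ 0.7173 -0.1506  0.063 ]
tq [ 0.3381 -0.2121  0.0081] [ 0.8257 -0.0415  1.5035]
tray [ 0.3309 -0.3829  0.008 ] [ 0.5931 -0.0415  1.5035]
```

>>> arm_command([
  [[3.0, 1.5, 0.4], [0, 0, 0]],
  [[3.2, 1.6, 0.4], [0, 0, 0]],
  [[3.2, 1.6, 0.4], [0, 0, 0]],
  [[3.2, 1.6, 0.4], [0, 0, 0]],
  [[3.2, 1.6, 0.4], [0, 0, 0]],
  [[3.2, 1.6, 0.4], [0, 0, 0]],
  [[3.2, 1.6, 0.4], [0, 0, 0]],
  [[3.2, 1.6, 0.4], [0, 0, 0]],
  [[3.2, 1.6, 0.4], [0, 0, 0]],
  [[3.2, 1.6, 0.4], [0, 0, 0]],
  [[0, 0, 0], [0, 0, -7.1]],
  [[0, 0, 0], [0, 0, -7.1]],
])

```text
clock: 1.1
tcp_pos: [0.4612, 0.3245, 0.3638]
tool_rot: [3.136, -0.165, -0.002]
wrist_force: [-0.2, 0.3, 0.2]
gripper_width: 0.0853
grasp_force: 0.0
```

```bash
cat >> h.py <<'E'
def tool():
    s=get_state();M=R.from_rotvec(s['tool_rot']).as_matrix();p=np.array(s['tcp_pos'])
    return s,M,p
def togo(g,yaw):
    "grasp-point goal (world) and yaw of tool x -> shift cm in tool axes, turn deg about tool z, pose"
    s,M,p=tool();gp=p+M[:,2]*.155
    y=np.degrees(np.arctan2(M[1,0],M[0,0]))
    G=R.from_euler('z',yaw,degrees=True).as_matrix()@np.diag([1,-1,-1.])
    tgt=np.array(g)-G[:,2]*.155
    print('t',s['clock'],'tcp',p,'gp',gp,'yaw',y,'tilt',np.degrees(R.from_matrix(M.T@G).as_rotvec()),'shift cm',M.T@(tgt-p)*100,'F',s['wrist_force'],'w',s['gripper_width'],'gf',s['grasp_force'])
E
python3 - <<'E'
from h import *
import pickle
togo([.462,.322,.075],-6)
f=grab('wrist');save(f,'w1.png');pickle.dump(f,open('w1.pkl','wb'));print(f['Twc'])
E
```

```text
t 1.1 tcp [0.4612 0.3245 0.3638] gp [0.461  0.3243 0.2088] yaw -6.0241891086737285 tilt [ 0.0913  0.0733 -0.0241] shift cm [ 0.1188  0.2197 13.3768] F [-0.2229  0.279   0.1678] w 0.08528361584932928 gf 0.0
[[-0.106  -0.9397 -0.3252  0.5457]
 [-0.9944  0.1007  0.0332  0.3158]
 [ 0.0016  0.3269 -0.9451  0.3321]
 [ 0.      0.      0.      1.    ]]
```

View pics/w1.png

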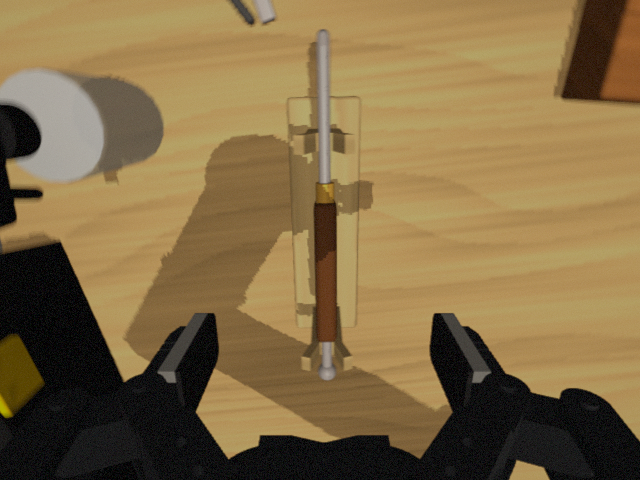

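The wrist view shows the hook lying between the open fingers: pin end at (323,35), handle from the ferrule at about v=185 down to v=342, and the tang's ball at (328,373).

Run:
```python
from h import *
import pickle
f=pickle.load(open('w1.pkl','rb'));im=f['img'].astype(int);P=cloud(f)
m=((im[...,0]<150)&(im[...,0]-im[...,2]>35)&(P[...,2]>.07)&(P[...,2]<.1));m[:,:300]=0;m[:,350:]=0;m[:180]=0
v,u=np.nonzero(m);print(len(u),u.min(),u.max(),v.min(),v.max(),np.median(P[m][:,2]))
a,b=np.polyfit(v,u,1)
for vv,h in ((183,.087),(203,.087),(342,.087),(373,.075),(33,.079),(120,.079)): print(vv,a*vv+b,ray(f,a*vv+b,vv,h))
q=np.array([ray(f,x,y,.087) for x,y in zip(u,v)]);c=q.mean(0);V=np.linalg.svd(q[:,:2]-c[:2],full_matrices=False)[2][0];print(c,np.degrees(np.arctan2(V[1],V[0])))
for p in ((323,36),(324,120),(328,373)): print(p,ray(f,*p,.077))
m=(P[...,2]>.006)&(P[...,2]<.018);m[:,:270]=0;m[:,380:]=0;q=P[m][:,:2].astype(np.float32);print('foot',cv2.minAreaRect(q))
```

```text
3799 300 349 182 379 0.0855860080417063
183 324.6897395554341 [0.4996 0.3197 0.087 ]
203 324.7517202881613 [0.4862 0.3211 0.087 ]
342 325.18248638061533 [0.3778 0.3322 0.087 ]
373 325.2785565163425 [0.3396 0.3361 0.075 ]
33 324.22488405998007 [0.5884 0.3106 0.079 ]
120 324.4945002473434 [0.5388 0.3157 0.079 ]
[0.4285 0.327  0.087 ] 174.12213704830774
(323, 36) [0.5872 0.3114 0.077 ]
(324, 120) [0.5387 0.316  0.077 ]
(328, 373) [0.341  0.3337 0.077 ]
foot ((0.48244383931159973, 0.32276982069015503), (0.068515345454216, 0.284294456243515), 86.63211059570312)
```

>>> arm_command([
  [[-0.73, 0.03, 1.8], [0, 0, 0]],
  [[-0.73, 0.03, 1.8], [0, 0, 0]],
  [[-0.73, 0.03, 1.8], [0, 0, 0]],
  [[-0.73, 0.03, 1.8], [0, 0, 0]],
  [[0, 0, 1.6], [0, 0, 0]],
  [[0, 0, 1.6], [0, 0, 0]],
  [[0, 0, 1.6], [0, 0, 0]],
  [[0, 0, 0.9], [0, 0, 0]],
  [[0, 0, 0.4], [0, 0, 0]],
  [[0, 0, 0], [0, 0, 0]],
  [[0, 0, 0], [0, 0, 0]],
])

```text
clock: 2.07
tcp_pos: [0.4311, 0.3287, 0.2321]
tool_rot: [-3.137, 0.168, -0.001]
wrist_force: [0.4, 0.1, 0.6]
gripper_width: 0.0854
grasp_force: 0.0
```

Run:
```python
from h import *
togo([.432,.326,.076],-5.8)
f=grab('wrist');save(f,'w2.png')
```

```text
t 2.0667 tcp [0.4311 0.3287 0.2321] gp [0.4311 0.3288 0.0771] yaw -6.141537555060474 tilt [-0.03   -0.0308 -0.3415] shift cm [0.1236 0.263  0.1141] F [0.3577 0.1283 0.6425] w 0.08535711225029645 gf 0.0
```

View pics/w2.png

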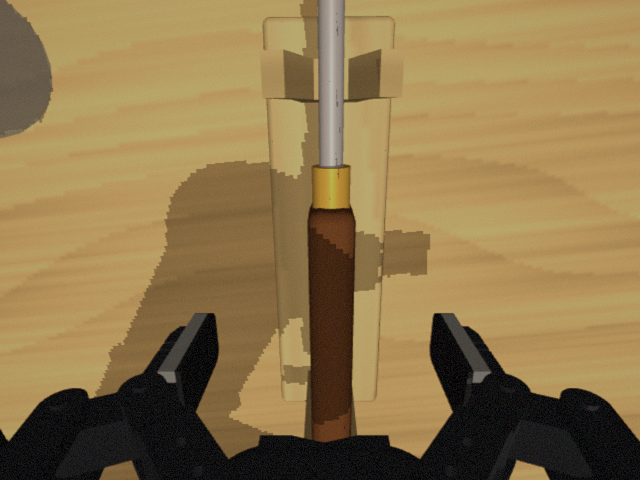

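The handle (columns 308–355, centre about 331) sits a little right of the fingers' middle (about 324) and is parallel to them, so I shift about 2 mm and close.

>>> arm_command([
  [[0.1, 0.22, 0.1], [0, 0, 0.2]],
  [[0, 0, 0], [0, 0, 0]],
  [[0, 0, 0], [0, 0, 0]],
])

```text
clock: 2.37
tcp_pos: [0.4318, 0.326, 0.2312]
tool_rot: [-3.136, 0.174, -0.001]
wrist_force: [-0.6, 0.0, -0.5]
gripper_width: 0.0853
grasp_force: 0.0
```

>>> arm_command([
  [[0, 0, 0], [0, 0, 0]],
  [[0, 0, 0], [0, 0, 0]],
  [[0, 0, 0], [0, 0, 0]],
  [[0, 0, 0], [0, 0, 0]],
  [[0, 0, 0], [0, 0, 0]],
  [[0, 0, 0], [0, 0, 0]],
  [[0, 0, 0], [0, 0, 0]],
  [[0, 0, 0], [0, 0, 0]],
], gripper=1)

```text
clock: 3.03
tcp_pos: [0.4317, 0.3262, 0.2309]
tool_rot: [-3.136, 0.173, -0.0]
wrist_force: [-0.5, -0.3, 0.5]
gripper_width: 0.0152
grasp_force: 58.8
```

Run:
```python
from h import *
togo([.432,.326,.076],-5.8)
```

```text
t 3.0333 tcp [0.4317 0.3262 0.2309] gp [0.4318 0.3263 0.0759] yaw -6.329528574818279 tilt [-0.025  -0.0143 -0.5295] shift cm [ 0.0312  0.0209 -0.0147] F [-0.4916 -0.3035  0.4645] w 0.015232122564821331 gf 58.84160757064819
```

>>> arm_command([
  [[0, 0, -0.8], [0, 0, 0]],
  [[0, 0, -2.0], [0, 0, 0]],
  [[0, 0, -2.4], [0, 0, 0]],
  [[0, 0, -2.4], [0, 0, 0]],
  [[0, 0, -1.4], [0, 0, 0]],
  [[1.0, 1.8, 0], [0, 0, 0.5]],
  [[1.6, 3.0, 0], [0, 0, 0.5]],
  [[1.6, 3.0, 0], [0, 0, 0.5]],
  [[1.6, 3.0, 0], [0, 0, 0.5]],
  [[1.6, 3.0, 0], [0, 0, 0.5]],
  [[1.6, 3.0, 0], [0, 0, 0.5]],
])

```text
clock: 3.95
tcp_pos: [0.4983, 0.146, 0.3209]
tool_rot: [3.131, -0.256, -0.001]
wrist_force: [0.7, 0.9, -2.2]
gripper_width: 0.0152
grasp_force: 58.7
```

Run:
```python
from h import *
togo([.555,.013,.165],-9.7)
```

```text
t 3.95 tcp [0.4983 0.146  0.3209] gp [0.4983 0.146  0.1659] yaw -9.337051081130447 tilt [0.0149 0.034  0.363 ] shift cm [ 7.7475 12.2023  0.0919] F [ 0.7475  0.9441 -2.2431] w 0.015236601917453766 gf 58.661425709724426
```

>>> arm_command([
  [[1.7, 2.7, 0], [0, 0, 0.3]],
  [[1.7, 2.7, 0], [0, 0, 0]],
  [[1.7, 2.7, 0], [0, 0, 0]],
  [[1.4, 2.2, 0], [0, 0, 0]],
  [[1.0, 1.5, 0], [0, 0, 0]],
  [[0.2, 0.4, 0], [0, 0, 0]],
  [[0, 0, 0], [0, 0, 0]],
  [[0, 0, 0], [0, 0, 0]],
  [[0, 0, 0], [0, 0, 0]],
])

```text
clock: 4.7
tcp_pos: [0.5537, 0.0153, 0.3207]
tool_rot: [-3.131, 0.262, 0.001]
wrist_force: [0.3, -0.3, -1.1]
gripper_width: 0.0151
grasp_force: 58.7
```

Run:
```python
from h import *
import pickle
togo([.558,.013,.165],-9.7)
f=grab('wrist');save(f,'w3.png');pickle.dump(f,open('w3.pkl','wb'))
P=cloud(f);b=(P[...,2]>.076)&(P[...,2]<.092);q=P[b];print(len(q),q.min(0),q.max(0))
```

```text
t 4.7 tcp [0.5537 0.0153 0.3207] gp [0.5536 0.0153 0.1657] yaw -9.5772620172227 tilt [-0.0012  0.028   0.1227] shift cm [0.4647 0.1508 0.0709] F [ 0.2933 -0.2531 -1.118 ] w 0.015087085060879116 gf 58.67643713951111Traceback (most recent call last):
  File "<stdin>", line 5, in <module>
    return umr_minimum(a, axis, None, out, keepdims, initial, where)
ValueError: zero-size array to reduction operation minimum which has no identity
```

View pics/w3.png

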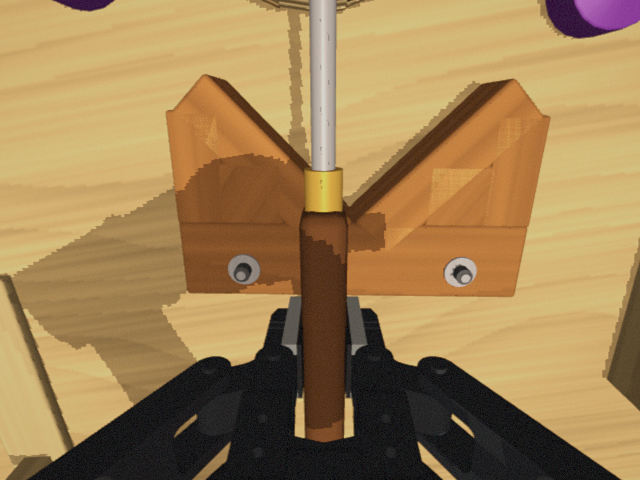

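The wrist view shows the hook level and straight in the grip above the stop: back corners at (187,291) and (515,297), face ends at (206,75) and (514,80). The basket rim is only just visible at the top edge.

Run:
```python
from h import *
import pickle
f=pickle.load(open('w3.pkl','rb'))
pts={k:ray(f,*p,.05)[:2] for k,p in dict(bl=(187,291),br=(515,297),ol=(167,112),or_=(549,118),fl=(206,75),fr=(514,80)).items()}
for k,v in pts.items(): print(k,v)
fm=(pts['fl']+pts['fr'])/2;bm=(pts['bl']+pts['br'])/2;d=pts['fl']-pts['fr'];yw=np.degrees(np.arctan2(-d[0],d[1]));d2=pts['bl']-pts['br'];print('len',np.linalg.norm(d),np.linalg.norm(d2),'yaw',yw,np.degrees(np.arctan2(-d2[0],d2[1])))
x=np.array([np.cos(np.radians(yw)),np.sin(np.radians(yw))]);print('orig',fm+x*.021,bm+x*.168)
t=grab('top');s=grab('scene');pickle.dump(t,open('t1.pkl','wb'))
a=cv2.resize(t['img'][120:260,250:410],(640,560),interpolation=cv2.INTER_CUBIC)
b=cv2.resize(s['img'][170:350,200:380],(560,560),interpolation=cv2.INTER_CUBIC)
cv2.imwrite('pics/c1.png',cv2.resize(np.hstack([a,b]),(800,373))[...,::-1])
P=cloud(t);m=(P[...,2]>.078)&(P[...,2]<.092);m[:140]=0;m[225:]=0;m[:,:280]=0;m[:,360:]=0
q=P[m][:,:2].astype(np.float32);print('rim',len(q),q.min(0),q.max(0))
```

```text
bl [0.5334 0.1175]
br [ 0.4896 -0.1118]
ol [0.6516 0.0952]
or_ [ 0.6095 -0.1326]
fl [0.6676 0.0664]
fr [ 0.6346 -0.1117]
len 0.1811808385350401 0.23350099014800663 yaw -10.495979796745639 -10.804290145789208
orig [ 0.6718 -0.0265] [ 0.6767 -0.0278]
rim 617 [ 0.6934 -0.1036] [0.8473 0.0659]
```

View pics/c1.png

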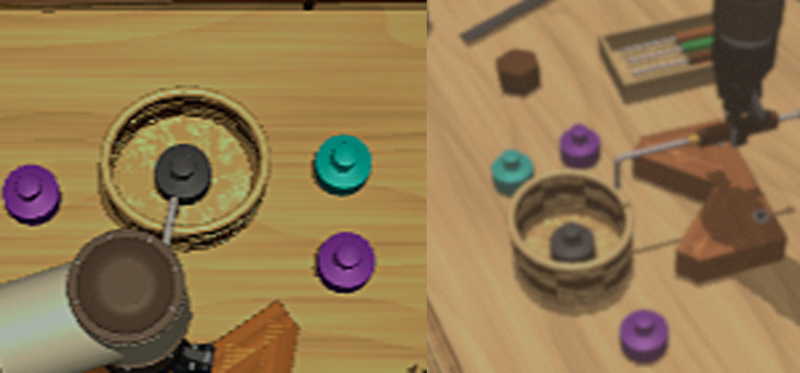

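Crops: the basket mouth is ringed around (183,165) with the weight in it, and the hook's pin end at (176,200) points just inside the near rim; the scene view shows the pin hanging clear above. Stop origin is about (0.674, -0.027), yaw -10.3°.

>>> arm_command([
  [[0.5, 0.12, 0.5], [0, 0, 0.2]],
  [[0.45, 0.12, 0.5], [0, 0, 0.2]],
  [[0, 0, 0.6], [0, 0, 0]],
  [[0, 0, 0.4], [0, 0, 0]],
  [[0, 0, 0.4], [0, 0, 0]],
  [[0, 0, 0.3], [0, 0, 0]],
  [[0, 0, 0.3], [0, 0, 0]],
  [[0, 0, 0.3], [0, 0, 0]],
])

```text
clock: 5.52
tcp_pos: [0.563, 0.0106, 0.2875]
tool_rot: [3.13, -0.274, 0.0]
wrist_force: [-0.3, 0.7, -1.3]
gripper_width: 0.015
grasp_force: 58.7
```

Run:
```python
from h import *
togo([.562,.013,.100],-10.2)
s=grab('scene')
cv2.imwrite('pics/c2.png',cv2.resize(s['img'][210:330,220:380],(640,480),interpolation=cv2.INTER_CUBIC)[...,::-1])
```

```text
t 5.5167 tcp [0.563  0.0106 0.2875] gp [0.563  0.0106 0.1325] yaw -10.023509321736807 tilt [ 0.0011 -0.0042  0.1765] shift cm [-0.1447 -0.2206  3.2451] F [-0.2828  0.6966 -1.2683] w 0.014985780278090988 gf 58.69000554084778
```

View pics/c2.png

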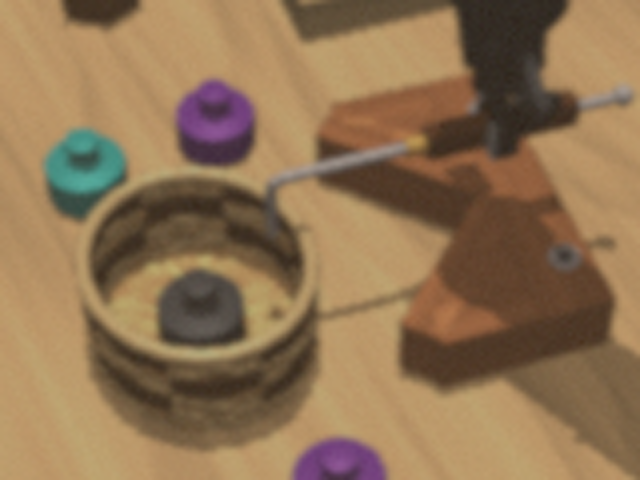

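The pin, at (272,225), is inside the mouth near the near rim and clear of the weight at (200,305). I carry on down.

>>> arm_command([
  [[0, -0.1, 0.5], [0, 0, 0]],
  [[0, 0, 0.6], [0, 0, 0]],
  [[0, 0, 0.6], [0, 0, 0]],
  [[0, 0, 0.6], [0, 0, 0]],
  [[0, 0, 0.5], [0, 0, 0]],
  [[0, 0, 0.4], [0, 0, 0]],
  [[0, 0, 0], [0, 0, 0]],
  [[0, 0, 0], [0, 0, 0]],
])

```text
clock: 6.23
tcp_pos: [0.5632, 0.0116, 0.2554]
tool_rot: [3.129, -0.274, -0.001]
wrist_force: [0.1, 0.1, -0.7]
gripper_width: 0.0152
grasp_force: 58.7
```

Run:
```python
from h import *
for i in range(1): togo([.465,.010,.100],-10.2)
```

```text
t 6.2333 tcp [0.5632 0.0116 0.2554] gp [0.5632 0.0115 0.1004] yaw -10.0227730283925 tilt [0.0231 0.0305 0.1772] shift cm [-9.6478  1.8633  0.0446] F [ 0.1286  0.0633 -0.7303] w 0.015182812774566857 gf 58.69081199169159
```

>>> arm_command([
  [[-0.2, 0, 0], [0, 0, 0]],
  [[-0.2, 0, 0], [0, 0, 0]],
  [[-0.2, 0, 0], [0, 0, 0]],
  [[-0.2, 0, 0], [0, 0, 0]],
  [[-0.15, 0.02, 0], [0, 0, 0]],
  [[-0.15, 0.03, 0], [0, 0, 0]],
  [[-0.15, 0.03, 0], [0, 0, 0]],
  [[-0.15, 0.04, 0], [0, 0, 0]],
  [[-0.15, 0.04, 0], [0, 0, 0]],
  [[-0.15, 0.04, 0], [0, 0, 0]],
  [[-0.15, 0.04, 0], [0, 0, 0]],
  [[-0.15, 0.04, 0], [0, 0, 0]],
])

```text
clock: 7.23
tcp_pos: [0.5432, 0.0124, 0.256]
tool_rot: [-3.129, 0.274, -0.002]
wrist_force: [3.4, -0.3, -1.0]
gripper_width: 0.0149
grasp_force: 58.6
```

>>> arm_command([
  [[-0.2, 0.05, 0], [0, 0, 0]],
  [[-0.25, 0.07, 0], [0, 0, 0]],
  [[-0.3, 0.08, 0], [0, 0, 0]],
  [[-0.3, 0.08, 0], [0, 0, 0]],
  [[-0.3, 0.08, 0], [0, 0, 0]],
  [[-0.3, 0.08, 0], [0, 0, 0]],
  [[-0.3, 0.08, 0], [0, 0, 0]],
  [[-0.3, 0.08, 0], [0, 0, 0]],
  [[-0.3, 0.08, 0], [0, 0, 0]],
  [[-0.3, 0.08, 0], [0, 0, 0]],
  [[-0.3, 0.08, 0], [0, 0, 0]],
  [[-0.3, 0.08, 0], [0, 0, 0]],
])

```text
clock: 8.23
tcp_pos: [0.5072, 0.0092, 0.2558]
tool_rot: [-3.129, 0.275, -0.001]
wrist_force: [4.0, -0.4, -1.9]
gripper_width: 0.0151
grasp_force: 58.7
```

```bash
cat > rim.py <<'E'
from h import *
togo([.455,.010,.100],-10.2)
t=grab('top');save(t,'tl.png');P=cloud(t);c=np.array([.72,-.02])
m=(P[...,2]>.076)&(P[...,2]<.11)&(np.linalg.norm(P[...,:2]-c,axis=-1)<.16);q=P[m]
b=q[(q[:,2]<.093)];print('rim n',len(b),b.min(0),b.max(0))
from scipy.optimize import least_squares
h=b[b[:,0]>np.percentile(b[:,0],35)]
r=least_squares(lambda p:np.hypot(h[:,0]-p[0],h[:,1]-p[1])-p[2],[c[0],c[1],.078],loss='soft_l1',f_scale=.003);print('circle',r.x)
A=np.c_[b[:,:2]-b[:,:2].mean(0),np.ones(len(b))];k=np.linalg.lstsq(A,b[:,2],rcond=None)[0];print('tilt deg',np.degrees(np.arctan(k[:2])))
p=r.x[:2]-[.674,-.027];y=np.radians(-10.3);print('in stop',p@[np.cos(y),np.sin(y)],p@[-np.sin(y),np.cos(y)])
E
python3 rim.py
```

```text
t 8.2333 tcp [0.5072 0.0092 0.2558] gp [0.5073 0.0092 0.1008] yaw -10.025987102323237 tilt [-0.0073 -0.0179  0.174 ] shift cm [-5.1566  0.8338  0.0777] F [ 4.0073 -0.4163 -1.9412] w 0.015095437012581188 gf 58.71299922466278
rim n 645 [ 0.6472 -0.1035  0.0763] [0.8016 0.0677 0.0929]
circle [ 0.719  -0.0185  0.0798]
tilt deg [-0.0568 -0.0606]
in stop 0.04276418924587871 0.016390770395799295
```

>>> arm_command([
  [[-0.2, 0.08, 0], [0, 0, 0]],
  [[-0.25, 0.1, 0], [0, 0, 0]],
  [[-0.25, 0.1, 0], [0, 0, 0]],
  [[-0.25, 0.1, 0], [0, 0, 0]],
  [[-0.25, 0.1, 0], [0, 0, 0]],
  [[-0.25, 0.1, 0], [0, 0, 0]],
  [[-0.25, 0.1, 0], [0, 0, 0]],
  [[-0.25, 0.1, 0], [0, 0, 0]],
  [[-0.2, 0.1, 0], [0, 0, 0]],
  [[-0.2, 0.1, 0], [0, 0, 0]],
  [[-0.2, 0.1, 0], [0, 0, 0]],
  [[-0.15, 0.08, 0], [0, 0, 0]],
])

```text
clock: 9.28
tcp_pos: [0.4786, 0.0025, 0.2557]
tool_rot: [-3.13, 0.274, 0.0]
wrist_force: [4.0, 0.3, -1.6]
gripper_width: 0.0149
grasp_force: 58.8
```

```bash
sed -i 's/c=np.array(.*)$/c=np.array([.69,-.02])/' rim.py; python3 rim.py
```

```text
t 9.2833 tcp [0.4786 0.0025 0.2557] gp [0.4786 0.0025 0.1007] yaw -10.022347798521404 tilt [-0.      0.001   0.1777] shift cm [-2.4568 -0.3304  0.073 ] F [ 3.9735  0.2788 -1.5794] w 0.014924659759626972 gf 58.80255460739136
rim n 663 [ 0.6191 -0.1034  0.076 ] [0.774  0.0645 0.0928]
circle [ 0.6906 -0.0202  0.0796]
tilt deg [-0.0731 -0.0172]
in stop 0.015129758225707283 0.009695717340663497
```

>>> arm_command([
  [[-0.1, 0.05, 0], [0, 0, 0]],
  [[-0.1, 0.05, 0], [0, 0, 0]],
  [[-0.1, 0.05, 0], [0, 0, 0]],
  [[-0.1, 0.05, 0], [0, 0, 0]],
  [[-0.1, 0.05, 0], [0, 0, 0]],
  [[-0.1, 0.05, 0], [0, 0, 0]],
  [[-0.1, 0.05, 0], [0, 0, 0]],
])

```text
clock: 9.92
tcp_pos: [0.4713, 0.0003, 0.2557]
tool_rot: [-3.13, 0.274, -0.0]
wrist_force: [4.9, 1.5, -1.9]
gripper_width: 0.0152
grasp_force: 58.8
```

>>> arm_command([
  [[-0.1, 0.02, 0], [0, 0, 0]],
  [[-0.1, 0.02, 0], [0, 0, 0]],
  [[-0.1, 0.02, 0], [0, 0, 0]],
])

```text
clock: 10.17
tcp_pos: [0.4682, 0.0002, 0.2557]
tool_rot: [3.129, -0.275, -0.0]
wrist_force: [4.0, 0.6, -1.6]
gripper_width: 0.015
grasp_force: 58.7
```

>>> arm_command([
  [[-0.1, 0, 0], [0, 0, 0]],
  [[-0.1, 0, 0], [0, 0, 0]],
])

```text
clock: 10.33
tcp_pos: [0.4662, 0.0005, 0.2557]
tool_rot: [3.13, -0.275, -0.0]
wrist_force: [4.3, 0.7, -1.2]
gripper_width: 0.0152
grasp_force: 58.7
```

>>> arm_command([
  [[-0.1, 0, 0], [0, 0, 0]],
  [[-0.1, 0, 0], [0, 0, 0]],
])

```text
clock: 10.5
tcp_pos: [0.4643, 0.0009, 0.2557]
tool_rot: [-3.13, 0.275, -0.0]
wrist_force: [5.0, 0.4, -1.3]
gripper_width: 0.0152
grasp_force: 58.7
```

```bash
python3 rim.py
```

```text
t 10.5 tcp [0.4643 0.0009 0.2557] gp [0.4643 0.0009 0.1007] yaw -10.030830501981045 tilt [-0.0004 -0.0045  0.1692] shift cm [-1.0715 -0.7322  0.0716] F [ 5.0487  0.3504 -1.2847] w 0.015151600497678271 gf 58.742820024490356
rim n 664 [ 0.6047 -0.1059  0.0762] [0.7602 0.0616 0.093 ]
circle [ 0.6769 -0.0227  0.0795]
tilt deg [-0.2167 -0.0963]
in stop 0.0021284190604646475 0.004769107172097469
```

>>> arm_command([
  [[-0.08, 0, 0], [0, 0, 0]],
  [[-0.08, 0, 0], [0, 0, 0]],
])

```text
clock: 10.72
tcp_pos: [0.4628, 0.0012, 0.2557]
tool_rot: [-3.13, 0.274, -0.0]
wrist_force: [4.4, 0.5, -2.4]
gripper_width: 0.0149
grasp_force: 58.7
```

>>> arm_command([
  [[-0.08, 0, 0], [0, 0, 0]],
  [[-0.08, 0, 0], [0, 0, 0]],
])

```text
clock: 10.88
tcp_pos: [0.4612, 0.0015, 0.2557]
tool_rot: [-3.13, 0.274, -0.0]
wrist_force: [4.2, 0.0, -1.9]
gripper_width: 0.0152
grasp_force: 58.7
```

>>> arm_command([
  [[-0.07, 0, 0], [0, 0, 0]],
  [[-0.07, 0, 0], [0, 0, 0]],
])

```text
clock: 11.05
tcp_pos: [0.4598, 0.0017, 0.2557]
tool_rot: [-3.13, 0.275, -0.0]
wrist_force: [4.4, 0.9, -2.0]
gripper_width: 0.0153
grasp_force: 58.7
```

>>> arm_command([
  [[-0.05, 0, 0], [0, 0, 0]],
  [[-0.05, 0, 0], [0, 0, 0]],
])

```text
clock: 11.22
tcp_pos: [0.4588, 0.0019, 0.2557]
tool_rot: [-3.13, 0.275, -0.0]
wrist_force: [5.3, -0.2, -1.3]
gripper_width: 0.0153
grasp_force: 58.7
```

>>> arm_command([
  [[-0.05, 0, 0], [0, 0, 0]],
  [[-0.05, 0, 0], [0, 0, 0]],
])

```text
clock: 11.38
tcp_pos: [0.4579, 0.0021, 0.2557]
tool_rot: [3.13, -0.275, 0.0]
wrist_force: [4.3, 0.2, -1.4]
gripper_width: 0.0154
grasp_force: 58.7
```

```bash
python3 rim.py
```

```text
t 11.3833 tcp [0.4579 0.0021 0.2557] gp [0.4579 0.0021 0.1007] yaw -10.030027952552835 tilt [-0.0001 -0.0045  0.17  ] shift cm [-0.4189 -0.7313  0.0715] F [ 4.3434  0.2371 -1.3613] w 0.015422360963141365 gf 58.736881613731384
rim n 656 [ 0.5981 -0.1114  0.0763] [0.754  0.059  0.0929]
circle [ 0.6696 -0.0269  0.0801]
tilt deg [-0.3754  0.1186]
in stop -0.004300010359645075 -0.0007184469251673164
```

>>> arm_command([
  [[-0.05, 0, 0], [0, 0, 0]],
  [[-0.05, 0, 0], [0, 0, 0]],
])

```text
clock: 11.6
tcp_pos: [0.4568, 0.0022, 0.2557]
tool_rot: [3.13, -0.275, 0.0]
wrist_force: [3.8, 0.1, -2.2]
gripper_width: 0.0155
grasp_force: 58.7
```

>>> arm_command([
  [[-0.05, 0, 0], [0, 0, 0]],
  [[-0.05, 0, 0], [0, 0, 0]],
])

```text
clock: 11.77
tcp_pos: [0.4558, 0.0024, 0.2557]
tool_rot: [3.13, -0.275, 0.0]
wrist_force: [4.0, 0.0, -3.2]
gripper_width: 0.0146
grasp_force: 58.7
```

```bash
python3 rim.py
python3 - <<'E'
from h import *
s=grab('scene')
cv2.imwrite('pics/c3.png',cv2.resize(s['img'][190:320,230:400],(782,598),interpolation=cv2.INTER_CUBIC)[...,::-1])
E
```

```text
t 11.7667 tcp [0.4558 0.0024 0.2557] gp [0.4558 0.0024 0.1007] yaw -10.030225336381648 tilt [ 0.0008 -0.0004  0.1698] shift cm [-0.2156 -0.7328  0.0713] F [ 4.026   0.0171 -3.2379] w 0.014639385614650766 gf 58.7304550409317
rim n 653 [ 0.5968 -0.1137  0.0764] [0.751  0.0563 0.0926]
circle [ 0.6676 -0.0282  0.08  ]
tilt deg [-0.024  0.031]
in stop -0.0061190894412128044 -0.002315736434334713
```

View pics/c3.png

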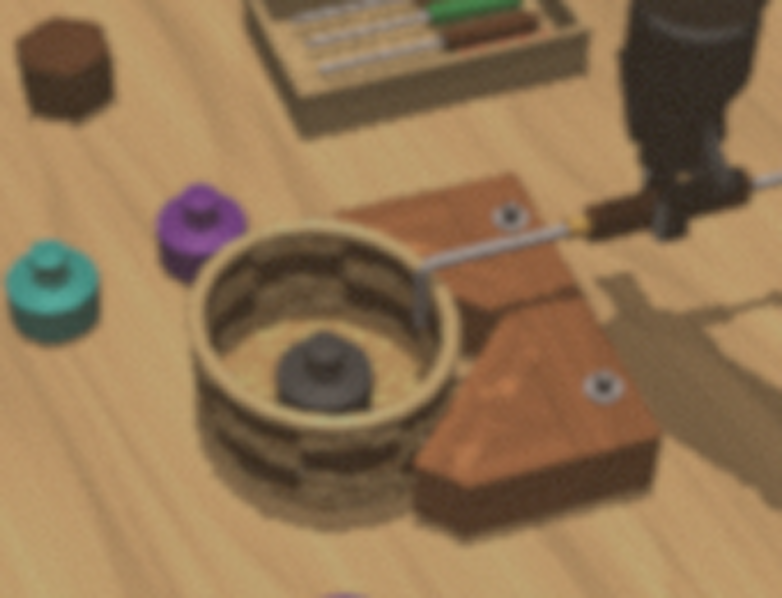

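The basket stands upright with the hook's pin at (423,300) on the near rim. It touches the near-left face of the stop and is almost home, so I continue in small steps.

>>> arm_command([
  [[-0.05, 0, 0], [0, 0, 0]],
  [[-0.05, 0, 0], [0, 0, 0]],
])

```text
clock: 12.03
tcp_pos: [0.4549, 0.0026, 0.2557]
tool_rot: [-3.13, 0.275, -0.0]
wrist_force: [5.5, 0.5, -1.3]
gripper_width: 0.0152
grasp_force: 58.7
```

>>> arm_command([
  [[-0.05, 0, 0], [0, 0, 0]],
  [[-0.03, 0, 0], [0, 0, 0]],
])

```text
clock: 12.2
tcp_pos: [0.4541, 0.0027, 0.2557]
tool_rot: [-3.13, 0.275, -0.0]
wrist_force: [5.4, -0.1, -1.4]
gripper_width: 0.015
grasp_force: 58.7
```

>>> arm_command([
  [[-0.05, 0, 0], [0, 0, 0]],
  [[-0.03, 0, 0], [0, 0, 0]],
])

```text
clock: 12.37
tcp_pos: [0.4538, 0.0029, 0.2559]
tool_rot: [-3.129, 0.275, -0.003]
wrist_force: [7.1, -0.5, -3.2]
gripper_width: 0.0152
grasp_force: 58.5
```

>>> arm_command([
  [[-0.05, 0, 0], [0, 0, 0]],
  [[-0.03, 0, 0], [0, 0, 0]],
])

```text
clock: 12.53
tcp_pos: [0.4534, 0.0031, 0.256]
tool_rot: [-3.129, 0.275, -0.005]
wrist_force: [8.7, -2.4, -4.2]
gripper_width: 0.0154
grasp_force: 58.4
```

>>> arm_command([
  [[-0.05, 0, 0], [0, 0, 0]],
  [[-0.03, 0, 0], [0, 0, 0]],
  [[0, 0, 0], [0, 0, 0]],
])

```text
clock: 12.78
tcp_pos: [0.4532, 0.0033, 0.2561]
tool_rot: [-3.129, 0.275, -0.007]
wrist_force: [10.6, -3.1, -4.3]
gripper_width: 0.0152
grasp_force: 58.4
```

>>> arm_command([
  [[0, 0, 0], [0, 0, 0]],
  [[0, 0, 0], [0, 0, 0]],
  [[0, 0, 0], [0, 0, 0]],
])

```text
clock: 13.03
tcp_pos: [0.4532, 0.0033, 0.2561]
tool_rot: [-3.129, 0.275, -0.007]
wrist_force: [10.6, -2.5, -3.7]
gripper_width: 0.0153
grasp_force: 58.4
```

```bash
python3 rim.py
```

```text
t 13.0333 tcp [0.4532 0.0033 0.2561] gp [0.4538 0.0034 0.1011] yaw -10.038564699835524 tilt [-0.077  -0.235   0.1616] shift cm [ 0.0624 -0.6941  0.1116] F [10.5713 -2.5012 -3.6832] w 0.01534055123644622 gf 58.44108045101166
rim n 660 [ 0.5943 -0.1138  0.0763] [0.7483 0.0565 0.0927]
circle [ 0.6656 -0.0292  0.08  ]
tilt deg [-0.1851  0.081 ]
in stop -0.007889707321740352 -0.0037052643136753615
```

>>> arm_command([
  [[-0.01, 0, 0], [0, 0, 0]],
  [[0, 0, 0], [0, 0, 0]],
  [[0, 0, 0], [0, 0, 0]],
  [[0, 0, 0], [0, 0, 0]],
  [[0, 0, 0], [0, 0, 0]],
  [[0, 0, 0], [0, 0, 0]],
  [[0, 0, 0], [0, 0, 0]],
  [[0, 0, 0], [0, 0, 0]],
  [[0, 0, 0], [0, 0, 0]],
  [[0, 0, 0], [0, 0, 0]],
  [[0, 0, 0], [0, 0, 0]],
  [[0, 0, 0], [0, 0, 0]],
])

```text
clock: 14.08
tcp_pos: [0.4531, 0.0033, 0.2561]
tool_rot: [-3.128, 0.275, -0.007]
wrist_force: [11.1, -2.1, -4.8]
gripper_width: 0.0149
grasp_force: 58.4
```

```bash
python3 rim.py
python3 - <<'E'
from h import *
t=grab('top');s=grab('scene')
a=cv2.resize(t['img'][150:290,250:390],(400,400),interpolation=cv2.INTER_CUBIC)
b=cv2.resize(s['img'][190:320,240:370],(400,400),interpolation=cv2.INTER_CUBIC)
cv2.imwrite('pics/c4.png',np.hstack([a,b])[...,::-1])
E
```

```text
t 14.0833 tcp [0.4531 0.0033 0.2561] gp [0.4538 0.0034 0.1011] yaw -10.043221165910214 tilt [-0.0814 -0.2441  0.157 ] shift cm [ 0.065  -0.6936  0.1111] F [11.1208 -2.1299 -4.8419] w 0.014871219546681979 gf 58.43573033809662
rim n 659 [ 0.5944 -0.1139  0.0762] [0.7476 0.056  0.0929]
circle [ 0.6653 -0.0294  0.0802]
tilt deg [0.151  0.0065]
in stop -0.00816800130342983 -0.003942805742861379
```

View pics/c4.png

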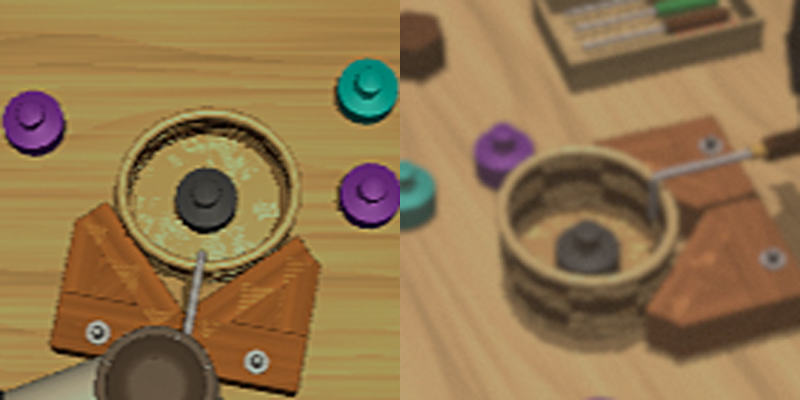

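The top crop shows the basket nested in the V with both faces close to the wall and the weight standing in the middle at (206,200). The pull held at about 11.3 N for over a second. Now I ease off, centre the pin in the gap and lift out.

>>> arm_command([
  [[0.08, 0, 0], [0, 0, 0]],
  [[0.12, 0, 0], [0, 0, 0]],
  [[0.15, 0, 0], [0, 0, 0]],
  [[0.2, 0, 0], [0, 0, 0]],
  [[0.2, 0, 0], [0, 0, 0]],
  [[0.2, 0, 0], [0, 0, 0]],
  [[0.2, 0, 0], [0, 0, 0]],
  [[0, 0, 0], [0, 0, 0]],
])

```text
clock: 14.9
tcp_pos: [0.4629, 0.001, 0.2554]
tool_rot: [3.129, -0.275, -0.002]
wrist_force: [0.7, 1.0, -1.6]
gripper_width: 0.0152
grasp_force: 58.9
```

```bash
python3 rim.py
```

```text
t 14.9 tcp [0.4629 0.001  0.2554] gp [0.4627 0.0009 0.1004] yaw -10.054173283138272 tilt [0.0338 0.0705 0.1458] shift cm [-0.9352 -0.7495  0.0444] F [ 0.7207  1.046  -1.6391] w 0.015210528888958914 gf 58.93308877944946
rim n 670 [ 0.5944 -0.1138  0.0763] [0.7481 0.0564 0.0924]
circle [ 0.6658 -0.0294  0.08  ]
tilt deg [-0.0606 -0.0111]
in stop -0.007630800548483743 -0.0038203260686618277
```

>>> arm_command([
  [[0, 0, -0.3], [0, 0, 0]],
  [[0, 0, -0.5], [0, 0, 0]],
  [[0, 0, -0.8], [0, 0, 0]],
  [[0, 0, -1.0], [0, 0, 0]],
  [[0, 0, -1.2], [0, 0, 0]],
  [[0, 0, -1.3], [0, 0, 0]],
  [[0, 0, -1.3], [0, 0, 0]],
  [[0, 0, -1.0], [0, 0, 0]],
  [[0, 0, -0.6], [0, 0, 0]],
  [[0, 0, 0], [0, 0, 0]],
])

```text
clock: 15.78
tcp_pos: [0.4632, 0.0012, 0.3376]
tool_rot: [-3.128, 0.274, -0.006]
wrist_force: [0.1, 0.0, -1.2]
gripper_width: 0.0153
grasp_force: 58.9
```

```bash
python3 rim.py
python3 - <<'E'
from h import *
togo([.4317,.3262,.1659],-6.3)
f=grab('wrist');save(f,'w4.png')
E
```

```text
t 15.7833 tcp [0.4632 0.0012 0.3376] gp [0.4638 0.0014 0.1826] yaw -10.01443711021032 tilt [-0.1009 -0.2053  0.1857] shift cm [-0.9895 -0.7074  8.2624] F [ 0.1217  0.0328 -1.1906] w 0.015258748655782823 gf 58.945409059524536
rim n 662 [ 0.5947 -0.1137  0.076 ] [0.7479 0.0563 0.093 ]
circle [ 0.6654 -0.0294  0.0801]
tilt deg [ 0.1709 -0.0682]
in stop -0.00807898761445744 -0.003865615947090414
t 15.8333 tcp [0.4629 0.0012 0.3366] gp [0.4632 0.0013 0.1816] yaw -10.029196360396973 tilt [-0.0601 -0.0991 -3.7291] shift cm [ -8.7346 -31.4622   1.5888] F [-0.3443 -0.4518 -2.4961] w 0.014817649365833692 gf 58.94519090652466
```

View pics/w4.png

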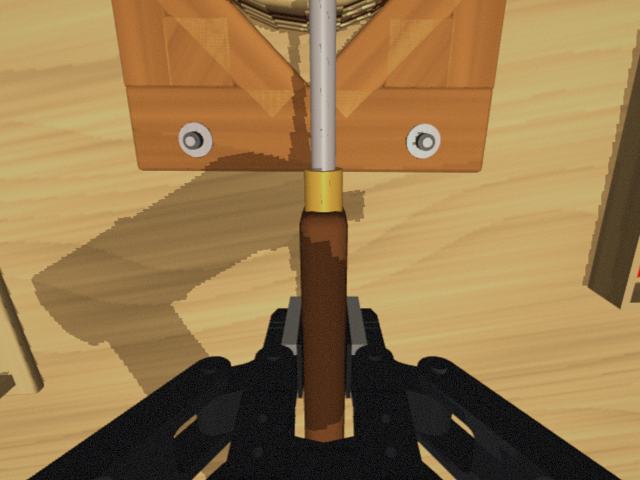

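The hook sits in the grip exactly as before (ferrule at (323,170)–(323,212)) with no slip, and the basket stayed home. I now carry it back.

>>> arm_command([
  [[-0.3, -1.3, 0], [0, 0, 0]],
  [[-0.9, -3.2, 0], [0, 0, 0]],
  [[-0.9, -3.2, 0], [0, 0, 0]],
  [[-0.9, -3.2, 0], [0, 0, 0]],
  [[-0.9, -3.2, 0], [0, 0, 0]],
  [[-0.9, -3.2, 0], [0, 0, 0]],
  [[-0.9, -3.2, 0], [0, 0, 0]],
  [[-0.9, -3.2, 0], [0, 0, 0]],
  [[-0.9, -3.2, 0], [0, 0, 0]],
  [[-0.9, -3.2, 0], [0, 0, 0]],
  [[-0.3, -1.4, 0], [0, 0, -1.8]],
  [[0, 0, 0], [0, 0, -1.9]],
])

```text
clock: 16.88
tcp_pos: [0.4319, 0.3295, 0.3345]
tool_rot: [3.137, -0.165, -0.001]
wrist_force: [1.3, -0.5, -1.7]
gripper_width: 0.0152
grasp_force: 59.0
```

>>> arm_command([
  [[0, 0, 0], [0, 0, 0]],
  [[0, 0, 0], [0, 0, 0]],
  [[0, 0, 0], [0, 0, 0]],
])

```text
clock: 17.13
tcp_pos: [0.4322, 0.3257, 0.3352]
tool_rot: [3.136, -0.175, -0.001]
wrist_force: [0.4, 0.4, -2.3]
gripper_width: 0.0151
grasp_force: 59.0
```

Run:
```python
from h import *
togo([.4317,.3262,.0759],-6.3)
```

```text
t 17.1333 tcp [0.4322 0.3257 0.3352] gp [0.432  0.3255 0.1802] yaw -6.405456123958294 tilt [ 0.0704  0.0483 -0.1054] shift cm [-0.0425 -0.056  10.4288] F [ 0.3843  0.3666 -2.283 ] w 0.015127827207829363 gf 59.015405774116516
```

>>> arm_command([
  [[-0.04, -0.06, 1.0], [0, 0, -0.1]],
  [[0, 0, 1.8], [0, 0, 0]],
  [[0, 0, 1.8], [0, 0, 0]],
  [[0, 0, 1.5], [0, 0, 0]],
  [[0, 0, 1.2], [0, 0, 0]],
  [[0, 0, 1.0], [0, 0, 0]],
  [[0, 0, 0.7], [0, 0, 0]],
  [[0, 0, 0.5], [0, 0, 0]],
  [[0, 0, 0.4], [0, 0, 0]],
  [[0, 0, 0.3], [0, 0, 0]],
  [[0, 0, 0], [0, 0, 0]],
  [[0, 0, 0], [0, 0, 0]],
])

```text
clock: 18.13
tcp_pos: [0.4319, 0.3273, 0.234]
tool_rot: [-3.136, 0.17, -0.001]
wrist_force: [-0.4, 0.3, -1.4]
gripper_width: 0.0151
grasp_force: 59.1
```

Run:
```python
from h import *
togo([.4317,.3262,.0759],-6.3)
```

```text
t 18.1333 tcp [0.4319 0.3273 0.234 ] gp [0.432  0.3273 0.079 ] yaw -6.2226580262128355 tilt [-0.0294 -0.0229  0.0773] shift cm [-0.0112  0.1083  0.3101] F [-0.4321  0.3341 -1.4372] w 0.015106190274243664 gf 59.074634313583374
```

>>> arm_command([
  [[0, 0.1, 0.1], [0, 0, 0.1]],
  [[0, 0, 0.1], [0, 0, 0]],
  [[0, 0, 0.08], [0, 0, 0]],
  [[0, 0, 0], [0, 0, 0]],
])

```text
clock: 18.47
tcp_pos: [0.4317, 0.3261, 0.231]
tool_rot: [-3.137, 0.173, -0.0]
wrist_force: [0.6, 0.1, -0.8]
gripper_width: 0.0149
grasp_force: 59.1
```

Run:
```python
from h import *
togo([.4317,.3262,.0759],-6.3)
```

```text
t 18.4667 tcp [0.4317 0.3261 0.231 ] gp [0.4317 0.3262 0.076 ] yaw -6.325780763918266 tilt [-0.0087 -0.0078 -0.0258] shift cm [-0.0019 -0.0067  0.0062] F [ 0.5774  0.1013 -0.77  ] w 0.014877718724554382 gf 59.078319668769836
```

>>> arm_command([
  [[0, 0, 0], [0, 0, 0]],
  [[0, 0, 0], [0, 0, 0]],
  [[0, 0, 0], [0, 0, 0]],
  [[0, 0, 0], [0, 0, 0]],
  [[0, 0, 0], [0, 0, 0]],
  [[0, 0, 0], [0, 0, 0]],
  [[0, 0, 0], [0, 0, 0]],
  [[0, 0, 0], [0, 0, 0]],
], gripper=0)

```text
clock: 19.13
tcp_pos: [0.4317, 0.3261, 0.2309]
tool_rot: [-3.137, 0.173, -0.0]
wrist_force: [0.2, -0.0, 0.4]
gripper_width: 0.0853
grasp_force: 0.0
```

>>> arm_command([
  [[0, 0, -0.5], [0, 0, 0]],
  [[0, 0, -1.0], [0, 0, 0]],
  [[0, 0, -2.0], [0, 0, 0]],
  [[0, 0, -2.0], [0, 0, 0]],
  [[0, 0, -2.5], [0, 0, 0]],
  [[0, 0, -2.5], [0, 0, 0]],
  [[0, 0, -2.0], [0, 0, 0]],
  [[0, 0, -1.0], [0, 0, 0]],
  [[0, 0, 0], [0, 0, 0]],
  [[0, 0, 0], [0, 0, 0]],
  [[0, 0, 0], [0, 0, 0]],
])

```text
clock: 20.05
tcp_pos: [0.4313, 0.3258, 0.3645]
tool_rot: [3.135, -0.174, -0.003]
wrist_force: [-0.9, 0.8, -0.6]
gripper_width: 0.0856
grasp_force: 0.0
```

```bash
python3 rim.py
python3 - <<'E'
from h import *
f=grab('wrist');t=grab('top')
for p in ((323,36),(324,120),(328,373)): print(p,ray(f,*p,.077))
cv2.imwrite('pics/c5.png',np.hstack([cv2.resize(f['img'],(480,360)),cv2.resize(t['img'][120:360,140:353],(320,360))])[...,::-1])
E
```

```text
t 20.05 tcp [0.4313 0.3258 0.3645] gp [0.431  0.3255 0.2095] yaw -6.347277192399717 tilt [0.1224 0.1029 3.8528] shift cm [ 5.8631 31.0989 11.0064] F [-0.9361  0.8082 -0.5761] w 0.08563935792378509 gf 0.0
rim n 674 [ 0.5949 -0.1139  0.076 ] [0.7484 0.0563 0.0929]
circle [ 0.6659 -0.0293  0.0799]
tilt deg [-0.292 -0.009]
in stop -0.007583382538990431 -0.003734122149201118
(323, 36) [0.5571 0.3118 0.077 ]
(324, 120) [0.5086 0.3166 0.077 ]
(328, 373) [0.3105 0.3355 0.077 ]
```

View pics/c5.png

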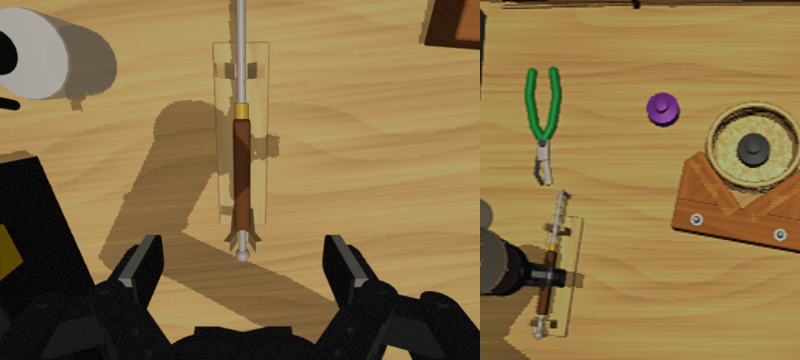

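The hook lies in both forks as before, and the basket sits in the V with its weight inside. The gripper is clear of everything, so I hand in the job.

```bash
python3 -c "
from workcell import *
print(finish_job())"
```

```text
the job is handed in; nothing more can be done
None
```

I handed the job in after about 20 s of robot time: the basket was pulled home into the V with its weight still inside, held at about 11–12 N for just over a second, and the hook is back in both forks of its rest.

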